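# Stamp an egg and hold the magnifier in focus over its crown

### The arm

A 7-joint arm with a two-finger parallel gripper is mounted at the origin on the work surface. World frame = base frame: x ahead of the robot, y to its left, z up, the work surface at z = 0. Lengths are in m, angles in rad, forces in N, time in s.
With the tool pointing down it reaches from about 0.4 to 0.85 m from the base axis. Payload 4.5 kg.
Tool frame: the origin (TCP) lies midway between the tips of the shut fingers; the grasp point (between the pads) lies 19 mm behind it; z points along the fingers, y is the direction in which the jaws open and shut (so a half turn about z gives the same grasp; the last joint's range is limited). The gripper opens to 85 mm and grips with 20 to 120 N. Pads are 22 mm wide; open, the fingers measure 114 mm over their backs; the gripper's body (76 mm by 85 mm) begins 54 mm behind the grasp point. The pads swing forward as they close: fully open they stand 13 mm farther back than shut.
Start: joints at [1.199, 0.689, -0.195, 1.565, 0.157, 0.902, -0.215], TCP at [0.247, -0.574, 0.231] pointing down, gripper open.
Joint ranges: [-3.01, 3.01], [-0.46, 2.08], [-1.47, 1.51], [0.13, 2.56], [-1, 4.14], [0.04, 2.09], [-2.66, 2.66]. Speed limits (rad/s): [2.57, 2.57, 3.14, 3.14, 3.14, 3.14, 3.14].

### API

Orientations are given as a unit quaternion [w, x, y, z].
In Python, from cell import r gives the robot as it stands. Calls block until the motion is done:
- r.move_ptp(position, orientation): joint-space move of the TCP to a pose.
- r.move_l(position, attitude=None, feed=0.15, threshold=None): straight line of the TCP; attitude=None keeps the orientation; feed is the mean speed in m/s. With threshold (N) it stops when the force on the tool has changed by that much, and returns True; else False.
- r.set_joints(angles): joint-space move.
- r.release() and r.close(f_grip=None): open the fingers fully, or close them until they stop; f_grip is the grip in N (None keeps the last).
- r.pause(seconds).
- r.ik(position, orientation): joint angles nearest the present ones, or None.
- r.capture(name): name is "side" or "top"; returns the picture (420x560x3 uint8, blue, green, red); there is no depth.
- r.get_calibration(name): a dict with "fx", "fy", "cx", "cy" (pixels), "R" (3x3) and "t" (3): a world point X has camera coordinates R X + t. Camera axes: x right, y down, z forward; pixel columns grow to the right and rows downward; lengths in m; the calibration is good to about 2 mm. A picture is of the moment at which its call begins. get_calibration takes no time and is no camera call.
A pose or a line that the arm cannot do raises r.PlanningError and nothing moves.
- r.hand_in(): hands the job in, once; it reports no verdict.
Readings, each from a call of its own:
- r.read_t(): time.
- r.read_joint_pos(): joint angles.
- r.read_dq(): joint speeds.
- r.read_joint_torque(): joint torques, N m.
- r.read_tool_pos(): TCP position.
- r.read_eef_rot(): TCP orientation.
- r.read_wrist_force(): force on the tool from outside, world axes, zero at the start.
- r.read_ft_torque(): the same for the moment, N m.
- r.read_width(): finger opening in m.
Only numpy, scipy, OpenCV 4.12 (cv2) and the standard library are available. Lean on these libraries where they do the work, as an engineer would, in place of code of your own. Each camera call takes 0.05 s, during which the arm holds its last target. There are 200 camera calls.

### The job

Stamp the egg that stands in the press: swing the press's hand lever right down to its stop and let it come fully back up. Then pick up the magnifier by its handle and hold it still and level, centred over the egg, with its glass at the height that the cursor on the press's rule points to, and finish while still holding it there. Do not touch the egg or shift the cursor, and leave everything else on the bench where it is.

Things in the scene. Friction and masses are not known exactly. Their poses are not given: they have to be found in the camera images.
- press: grey egg stamping press, fixed to the bench; place and yaw vary. Base 120 x 230 x 12 mm; origin on the bench, z up. Its frame, mm: egg seat at (0, -30), a disc and a rubber cup of 24.5 radius, rim 36 high; column 50 wide (x) at (0, 85), 126 tall; lever swings in the plane x = 0; on the column's +x flank a steel rule 20 wide at (41, 55), standing 12 to 202 high
- lever (a joint): angle of the press's sprung hand lever, rad: 0 at rest (75 degrees above level, leaning towards the egg), growing as it swings down over the egg to its stop at 1.31 (level). Let go, it springs back to 0 in under a second; about 3 N at the ball starts it, 6 N holds it at the stop. Flat bar 20 mm wide for 140 mm, then a 12 mm rod to the ball; the stamp head below meets the egg at the stop
- lever_ball (a point): centre of the lever's black ball knob, 34 mm in diameter, 190 mm from the pivot; at rest about 294 mm above the bench, at the stop about 112 mm
- lever_pivot (a point): the lever's pivot, 110 mm above the bench, 115 mm from the egg's centre line in plan; the axis is level, along the press's x; when pressed the ball travels about the press's +x by the right-hand rule (from above the pivot over to the egg's side)
- egg: the hen's egg to be stamped, standing loose, point down, in the press's cup; 57 mm tall, 44 mm across; origin at its lowest point, 20 mm above the bench, z up
- egg_top (a point): crown (highest point) of that egg, 77 mm above the bench
- focus_mark (a point): tip of the thin brass pointer of the cursor, a brass block 28 x 12 x 16 mm on the press's rule; its height, 117 to 152 mm above the bench (40 to 75 mm over the egg's crown), is where the magnifier's glass is in focus. In the press's frame it lies at x = 35, y = 31 mm
- magnifier: black battery-lit hand magnifier lying flat on the bench, 150 g, about 189 mm long and 22 mm thick; origin at the underside of its lens's centre; z up, the handle points along its -x. Round lens head 78 mm in diameter; straight handle 26 mm wide (y) and 22 mm thick (z) with flat flanks, from x = -45 to -150 mm; balances at about x = -70 mm
- glass_centre (a point): centre of the magnifier's glass, 11 mm above the underside of the lens head
- magnifier_grip (a point): good place to hold the magnifier: middle of the handle's section at x = -78 mm, y = 0, z = 11 mm in the magnifier's frame (axes as the magnifier's)
- brush: bystander: wooden egg brush 165 mm long, 42 mm wide, 30 mm tall, on the bench beside the magnifier (either may be on the left); handle towards -x
- egg_carton: bystander: open pulp carton of eggs, 110 x 158 mm, lid up to about 150 mm tall on its +x side
- ink_bottle: bystander: small bottle, 38 mm in diameter, 75 mm tall
- pad_tin: bystander: flat ink-pad tin 88 x 128 x 18 mm
- tape_roll: bystander: roll of tape lying flat, 96 mm in diameter, 25 mm tall
- cup_egg: bystander: another egg in a loose white egg cup, 67 mm tall, 48 mm across
- tub: bystander: clear plastic tub, 120 mm across, 60 mm tall
Not all that is in view belongs to the job. Leave any green look-alike of the magnifier alone.

How it is judged:
By the outcome, as a careful person would: the job done as asked, in the order asked, and still so for the second after the job is handed in, while the arm keeps its last pose, push and grip.
It also fails if it takes over 59 s, if anything falls off the work surface, if the arm or the gripper's body presses on something with over 40 N, if the wrist force passes 120 N, or if a joint passes its speed limit or range.

## Working session

There is one attempt and no reset: what is moved stays moved. The work goes in short steps, each a Python script; the robot and the scene stay as the last script left them, time stands still between calls to the robot, and variables do not carry over. Pictures are saved under pics/ and viewed, about 8 in all and at most 12, crops included, and the job is handed in when it is done.

```bash
mkdir -p pics; ls
python3 - <<'E'
from cell import r
import cv2,numpy as np
for n in("side","top"):
    cv2.imwrite(f"pics/{n}0.png",r.capture(n))
    c=r.get_calibration(n); print(n,{k:np.round(v,3).tolist() for k,v in c.items()}, np.round(-np.array(c["R"]).T@np.array(c["t"]),3))
print(r.read_t(),r.read_eef_rot(),r.read_width())
E
```

```text
pics
side {'fx': 385.531, 'fy': 385.531, 'cx': 279.114, 'cy': 211.323, 'R': [[-0.982, -0.19, 0.012], [-0.135, 0.65, -0.748], [0.134, -0.736, -0.664]], 't': [0.513, 0.155, 1.165]} [0.368 0.854 0.883]
top {'fx': 498.494, 'fy': 498.494, 'cx': 276.748, 'cy': 200.143, 'R': [[0.075, -0.997, 0.004], [-0.971, -0.074, -0.229], [0.229, 0.014, -0.973]], 't': [0.059, 0.57, 1.358]} [0.238 0.082 1.452]
0.1 [-8.04531208e-04  9.79482396e-01  2.01528024e-01 -2.09384022e-04] 0.08517571140470655
```

View pics/side0.png

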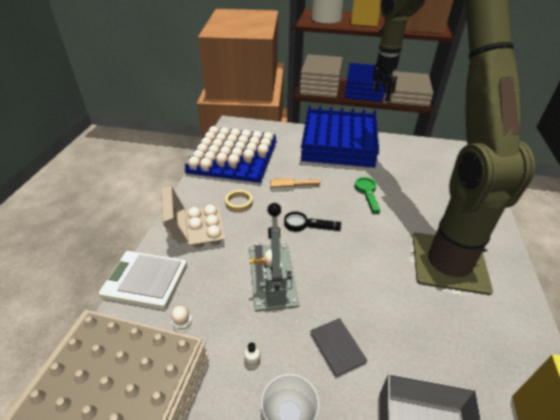

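View pics/top0.png

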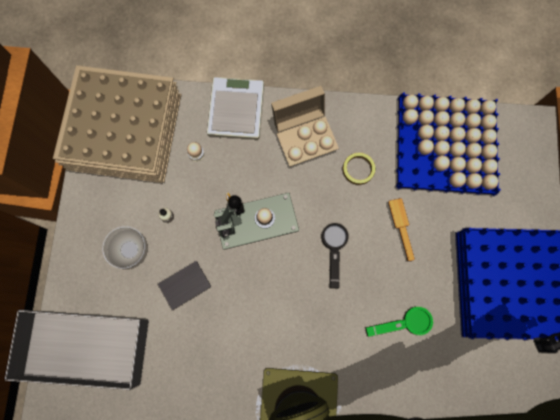

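The side view shows the press at about (272,275), its ball at (274,209) and the magnifier lens at (297,221) with its handle to (340,225). In the top view the egg is at (265,216), the ball at (235,204), the lens at (335,237) and the handle end at (334,285). I'll enlarge the press in both views.

Run:
```python
import cv2,numpy as np
a=cv2.imread("pics/side0.png")[195:320,235:310]; b=cv2.imread("pics/top0.png")[185:255,205:305]
a=cv2.resize(a,None,fx=4.6,fy=4.6,interpolation=cv2.INTER_CUBIC);b=cv2.resize(b,None,fx=4.5,fy=4.5,interpolation=cv2.INTER_CUBIC)
o=np.zeros((600,800,3),np.uint8);o[:a.shape[0],:a.shape[1]]=a;o[:b.shape[0],346:346+b.shape[1]]=b
cv2.imwrite("pics/crop1.png",o)
```

```text
(no output)
```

View pics/crop1.png

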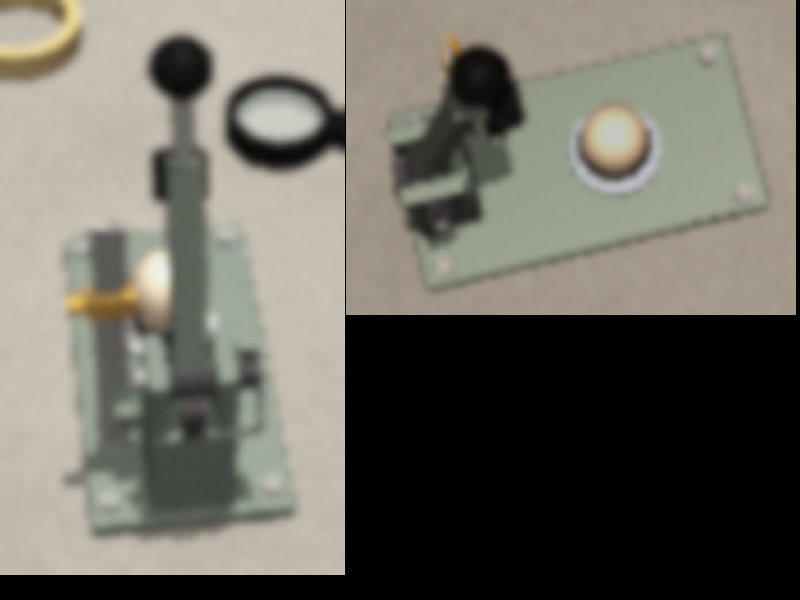

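The left half is the side view: ball (180,66), brass cursor about (105,302), base corners visible. The right half is the top view: base corners at (725,38), (768,205), (430,288) and (388,110), egg (614,140), ball (479,76), and part of the brass cursor at (452,45). Next I'll measure.

```bash
cat > h.py <<'E'
import cv2,numpy as np
from cell import r
C={n:{k:np.array(v) for k,v in r.get_calibration(n).items()} for n in("side","top")}
def ray(n,p):
    c=C[n]; d=c["R"].T@np.array([(p[0]-c["cx"])/c["fx"],(p[1]-c["cy"])/c["fy"],1]); return -c["R"].T@c["t"],d/np.linalg.norm(d)
def plane(n,p,z):
    o,d=ray(n,p); return o+d*(z-o[2])/d[2]
def tri(ps,pt):
    (a,d),(b,e)=ray("side",ps),ray("top",pt); s=np.linalg.lstsq(np.c_[d,-e],b-a,rcond=None)[0]
    return (a+d*s[0]+b+e*s[1])/2, np.linalg.norm(a+d*s[0]-b-e*s[1])
def proj(n,X):
    c=C[n]; q=c["R"]@X+c["t"]; return np.array([c["fx"]*q[0]/q[2]+c["cx"],c["fy"]*q[1]/q[2]+c["cy"]])
def fit(P,Q): # planar rigid: Q=R P+t
    P=np.array(P,float);Q=np.array(Q);a,b=P-P.mean(0),Q-Q.mean(0)
    th=np.arctan2((a[:,0]*b[:,1]-a[:,1]*b[:,0]).sum(),(a*b).sum()); R=np.array([[np.cos(th),-np.sin(th)],[np.sin(th),np.cos(th)]])
    t=Q.mean(0)-R@P.mean(0); return th,t,np.linalg.norm(P@R.T+t-Q,axis=1)
E
cat > m1.py <<'E'
from h import *
np.set_printoptions(precision=4,suppress=True)
S,T=cv2.imread("pics/side0.png"),cv2.imread("pics/top0.png")
cs=lambda u,v:(235+u/4.6-.4,195+v/4.6-.4); ct=lambda u,v:(205+(u-346)/4.5-.4,185+v/4.5-.4)
# base corners: press frame (x,y): top view, x up, y left
L=[(.06,-.115),(-.06,-.115),(-.06,.115),(.06,.115)]
top=[plane("top",ct(*p),.012)[:2] for p in[(725,38),(768,205),(430,288),(388,110)]]
sid=[plane("side",cs(*p),.012)[:2] for p in[(68,238),(240,230),(294,512),(96,530)]]
for Q in(top,sid): print("press",*fit(L,Q))
def blob(I,m,roi):
    x0,x1,y0,y1=roi; z=np.zeros_like(m); z[y0:y1,x0:x1]=m[y0:y1,x0:x1]
    n,l,s,c=cv2.connectedComponentsWithStats(z.astype(np.uint8)); k=1+np.argmax(s[1:,4]); return (l==k),s[k],c[k]
dk=lambda I,t:(I.max(2)<t)
print("ball tri",tri(cs(180,66),ct(479,76)))
hsv=[cv2.cvtColor(I,cv2.COLOR_BGR2HSV) for I in(S,T)]
m=(hsv[0][...,0]<25)&(hsv[0][...,1]>150)
b,s,c=blob(S,m,(240,268,250,275)); print("brass side",s,c)
b,s,c=blob(T,(hsv[1][...,0]<25)&(hsv[1][...,1]>120),(215,240,185,205)); print("brass top",s,c)
for n,I,roi in(("side",S,(278,350,205,240)),("top",T,(315,360,215,300))):
    b,s,c=blob(I,dk(I,75),roi); cn=cv2.findContours(b.astype(np.uint8),cv2.RETR_EXTERNAL,cv2.CHAIN_APPROX_NONE)[0][0]
    print(n,"magn",s,c,cv2.minAreaRect(cn))
    p=cn[:,0].astype(float)
    W=np.array([plane(n,q,.011)[:2] for q in p])
    print("  world bbox",W.min(0),W.max(0)); np.save(f"W{n}.npy",W)
    # rim circle: hull-based; handle end
    inn=(I.min(2)>110); 
    bb,ss,cc=blob(I,inn,(286,308,213,229) if n=="side" else (325,347,227,247)); print("  glass",ss,cc,plane(n,cc,.011))
    globals()["g"+n]=cc
print("glass tri",tri(gside,gtop))
E
python3 m1.py
```

```text
press 0.3088410393186813 [0.5121 0.158 ] [0.0036 0.0026 0.0032 0.0013]
press 0.31056129250784814 [0.5118 0.1604] [0.0022 0.0045 0.0019 0.0035]
ball tri (array([0.4996, 0.1991, 0.2966]), np.float64(0.0017302729328564283))
brass side [253 260  10   3  26] [257.8077 260.9231]
brass top [228 194   3   4   7] [229.     195.2857]
side magn [285 212  55  20 431] [312.3759 223.9443] ((312.0, 221.5), (19.0, 54.0), 90.0)
  world bbox [ 0.3377 -0.1219] [ 0.5198 -0.0282]
  glass [287 215  18  11 156] [295.3269 219.8462] [ 0.4836 -0.0812  0.011 ]
top magn [321 223  27  57 409] [333.7726 253.3007] ((337.2633972167969, 250.22926330566406), (54.61724853515625, 26.260976791381836), 77.90524291992188)
  world bbox [ 0.3568 -0.1108] [ 0.5208 -0.0345]
  glass [325 227  20  20 325] [334.5046 236.0923] [ 0.4819 -0.074   0.011 ]
glass tri (array([ 0.4817, -0.0733,  0.0182]), np.float64(0.0019834278689343354))
```

```bash
cat > m2.py <<'E'
from h import *
from scipy.spatial.transform import Rotation as Ro
np.set_printoptions(precision=4,suppress=True)
th,t=.3097,np.array([.512,.159])
P=lambda x,y,z:np.r_[np.array([[np.cos(th),-np.sin(th)],[np.sin(th),np.cos(th)]])@[x,y]+t,z]
def att(tilt,s): # tool z leans: direction (0,-sin,-cos) in press frame, tool y = s*press x
    z=np.array([0,-np.sin(tilt),-np.cos(tilt)]); y=np.array([s,0,0]); M=Ro.from_euler("z",th).as_matrix()@np.c_[np.cross(y,z),y,z]
    return Ro.from_matrix(M).as_quat(scalar_first=True)
def tcp(lev,tilt,gap=.017):
    a=np.radians(75)-lev; return P(0,.085-.19*np.cos(a)+gap*np.sin(tilt),.110+.19*np.sin(a)+gap*np.cos(tilt))
E
python3 - <<'E'
from m2 import *
for n in("side","top"):
    W=np.load(f"W{n}.npy"); g=np.array([.482,-.0755]); h=W[np.linalg.norm(W-g,axis=1)>.055]
    l=cv2.fitLine(h.astype(np.float32),cv2.DIST_L2,0,.01,.01).ravel(); d=l[:2]*np.sign(l[0]); 
    far=((W-g)@d).min(); print(n,"mag yaw",np.arctan2(d[1],d[0]),"handle end",far,"axis offset of lens",np.cross(d,g-l[2:]))
T=cv2.imread("pics/top0.png"); h=cv2.cvtColor(T,cv2.COLOR_BGR2HSV)[210:224,258:273]
print("egg world top-view guess",plane("top",(205+(614-346)/4.5-.4,185+140/4.5-.4),.055),"from press",P(0,-.03,.055))
print("ball pred",P(0,.036,.2935))
for z in(.117,.135,.152): print(z,"block side",proj("side",P(.041,.055,z)),proj("top",P(.041,.055,z)),"tip",proj("side",P(.035,.031,z)),proj("top",P(.035,.031,z)))
for tilt in(.5,.7):
  for s in(1,-1):
    q=att(tilt,s); print(tilt,s,[None if (j:=r.ik(tcp(l,tilt),q)) is None else np.round(j,2).tolist() for l in(0,.65,1.31)])
E
```

```text
side mag yaw 0.13620381 handle end -0.14386247024198345 axis offset of lens -0.011545212680013853
top mag yaw 0.021581125 handle end -0.12495896292414767 axis offset of lens -0.0006375876496613547
egg world top-view guess [0.5181 0.1342 0.055 ] from press [0.5211 0.1304 0.055 ]
ball pred [0.501  0.1933 0.2935]
0.117 block side [258.7386 265.8201] [231.609  203.0484] tip [260.2976 258.6392] [240.6137 203.1442]
0.135 block side [258.5766 261.1985] [231.0474 201.5657] tip [260.1571 254.0167] [240.1688 201.6627]
0.152 block side [258.4198 256.7292] [230.5035 200.1296] tip [260.0214 249.5486] [239.7379 200.2279]
0.5 1 [[-0.56, 0.58, -0.31, 1.68, 0.63, 1.25, -0.84], [-0.58, 0.62, 0.0, 1.85, 0.62, 0.91, -0.71], [-0.5, 0.81, -0.01, 1.95, 0.85, 0.68, -0.94]]
0.5 -1 [[-0.12, 0.85, -1.25, 1.66, 1.0, 1.75, 1.9], [-1.18, 1.16, 1.5, 1.88, -0.85, 0.99, -2.32], [0.13, 1.14, -1.26, 1.91, 1.36, 1.64, 1.79]]
0.7 1 [[-0.82, 0.65, -0.03, 1.67, 0.63, 1.29, -0.86], [-0.85, 0.72, 0.3, 1.85, 0.61, 0.91, -0.75], [-0.81, 0.92, 0.36, 1.94, 0.71, 0.63, -0.9]]
0.7 -1 [[-0.23, 0.93, -1.25, 1.64, 1.08, 1.96, 1.8], [-0.04, 1.01, -1.25, 1.81, 1.2, 1.86, 1.78], [-1.17, 1.35, 1.28, 1.96, -0.92, 0.67, -2.43]]<stdin>:5: DeprecationWarning: Arrays of 2-dimensional vectors are deprecated. Use arrays of 3-dimensional vectors instead. (deprecated in NumPy 2.0)
```

The egg and ball both say the press is about 4 mm further along its y axis than the base fit, so I'm shifting it. First the approach: shut the fingers, go high, then behind the ball.

```bash
sed -i 's/np.array(\[.512,.159\])/np.array([.511,.162])/' m2.py
python3 - <<'E'
from m2 import *
r.close(40)
q=att(.5,1)
r.move_ptp(P(-.10,.08,.45),q)
r.move_l(tcp(0,.5,.06),feed=.2)
print(r.read_t(),r.read_tool_pos(),tcp(0,.5,.06),r.read_wrist_force())
a=[cv2.resize(r.capture(n)[sl],(400,480),interpolation=cv2.INTER_CUBIC) for n,sl in(("side",np.s_[165:285,220:320]),("top",np.s_[150:270,180:280]))]
cv2.imwrite("pics/c2.png",np.hstack(a))
E
```

```text
4.6667 [0.4907 0.2241 0.3469] [0.4913 0.2235 0.3462] [-0.8242 -0.6743  0.5275]
```

View pics/c2.png

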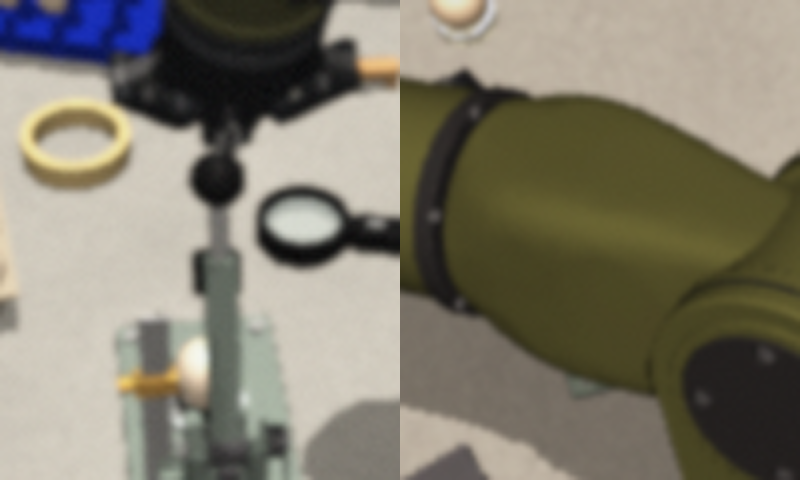

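Left half: the fingertips (about 228,130) sit just above the ball (218,178), a few mm towards −x. The top view is covered by the arm. I'll bias the push 4 mm in +x and press.

Run:
```python
from m2 import *
print("tip px",proj("side",r.read_tool_pos()),"ball pred",proj("side",P(0,.036,.2935)))
off=P(.004,0,0)-P(0,0,0)
g=lambda l,gap=.017: tcp(l,.5,gap)+off
print("contact",r.move_l(g(0,.012),feed=.06,threshold=2.0),r.read_tool_pos()-g(0),r.read_wrist_force())
Ls=np.linspace(0.1,1.31,9)
for l in Ls: r.move_l(g(l,.015),feed=.15)
print(r.read_t(),r.read_tool_pos(),g(1.31),r.read_wrist_force())
p=r.read_tool_pos(); hit=r.move_l(p+[0,0,-.015],feed=.03,threshold=12)
print("stop",hit,r.read_tool_pos()-p,r.read_wrist_force(),r.read_t())
r.pause(.3)
S,T=r.capture("side"),r.capture("top"); cv2.imwrite("pics/s3.png",S); cv2.imwrite("pics/t3.png",T)
a=[cv2.resize(I[sl],(400,480),interpolation=cv2.INTER_CUBIC) for I,sl in((S,np.s_[195:315,220:320]),(T,np.s_[165:285,190:290]))]
cv2.imwrite("pics/c3.png",np.hstack(a))
```

```text
tip px [275.8492 199.4276] ball pred [274.1392 209.2555]
contact True [-0.0005 -0.0013  0.0011] [-0.0374  1.2548  5.4618]
8.45 [0.5456 0.0712 0.126 ] [0.5443 0.071  0.1247] [ 0.5368  1.9756 14.3142]
stop True [0.0002 0.     0.0001] [-3.7702  1.4558 12.9701] 8.6833
```

View pics/c3.png

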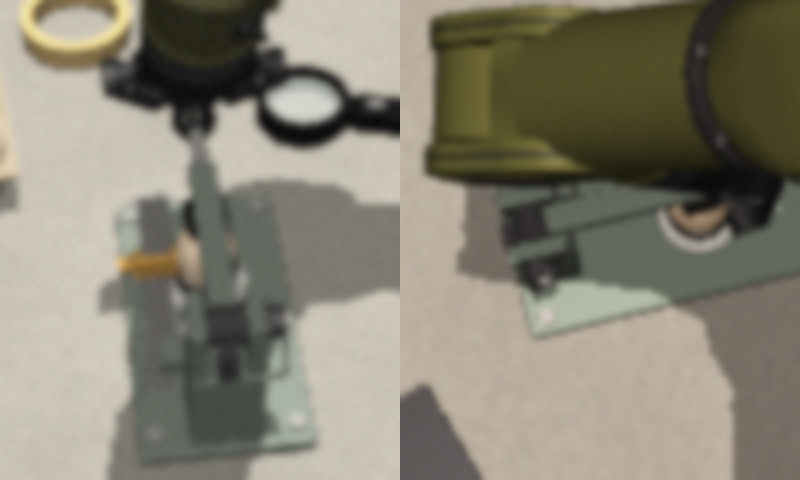

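The lever looks level with the stamp head on the egg, and about 14 N is held. I'll push a little more to be sure it's at the stop, then follow it back up.

Run:
```python
from m2 import *
off=P(.004,0,0)-P(0,0,0)
g=lambda l,gap=.017: tcp(l,.5,gap)+off
r.pause(.2); print(r.read_wrist_force())
p=r.read_tool_pos(); hit=r.move_l(p+[0,0,-.006],feed=.03,threshold=22); r.pause(.3)
print("stop",hit,r.read_tool_pos()-p,r.read_wrist_force(),r.read_t())
for l in np.linspace(1.25,0,8): r.move_l(g(l,.017),feed=.15)
print(r.read_wrist_force())
r.move_l(g(0,.05),feed=.15); print(r.read_wrist_force())
r.move_l(P(-.10,.08,.45),feed=.3)
r.release()
W=np.load("Wtop.npy"); 
# above magnifier, tool down, tool y = magnifier y
yaw=.02; mg=np.array([.482,-.0755]); gp=mg-.078*np.array([np.cos(yaw),np.sin(yaw)])
for s in(1,-1):
    q=Ro.from_matrix(Ro.from_euler("z",yaw).as_matrix()@np.diag([s,-s,-1.])).as_quat(scalar_first=True)
    j=r.ik(np.r_[gp,.15],q); print(s,q,j)
cv2.imwrite("pics/s4.png",r.capture("side")); print(r.read_t())
```

```text
[-2.6332  1.2404 12.9981]
stop False [ 0.0001 -0.0001 -0.0011] [-5.4892  1.853  25.8682] 9.85
[-1.1169  2.398   1.1924]
[ 0.3655 -0.1714  0.0549]
1 [0.   1.   0.01 0.  ] [ 0.3945  0.621  -0.4948  2.2562  0.7352  0.4246 -2.2591]
-1 [ 0.   -0.01  1.    0.  ] [ 0.703   0.7825 -1.0516  2.2417  1.0663  0.7744  0.4882]
14.6
```

Stop confirmed: I commanded 6 mm, it moved 1.1 mm, and the force rose to 26 N. Next I'll check that the lever is fully up, look at the magnifier and check IK at the goal.

```bash
cat >> m2.py <<'E'
def down(yaw,s): return Ro.from_matrix(Ro.from_euler("z",yaw).as_matrix()@np.diag([s,-s,-1.])).as_quat(scalar_first=True)
E
python3 - <<'E'
from m2 import *
egg=P(0,-.03,0)
for yaw in(.3,.6,.9,1.2,1.4):
    for s in(1,-1):
        d=np.array([np.cos(yaw),np.sin(yaw),0]); j=r.ik(egg-.078*d+[0,0,.13],down(yaw,s)); print(yaw,s,None if j is None else np.round(j,2))
T=cv2.imread("pics/top0.png")
m=np.zeros(T.shape[:2],np.uint8); m[215:300,310:360]=(T.max(2)<95)[215:300,310:360]
ys,xs=np.nonzero(m); W=np.array([plane("top",p,.015)[:2] for p in zip(xs,ys)]); d=W-[.482,-.0755]; k=(d[:,0]<-.05)&(abs(d[:,1])<.03)
l=cv2.fitLine(W[k].astype(np.float32),cv2.DIST_L2,0,.01,.01).ravel(); print("yaw",np.arctan2(l[1],l[0]),l,W[k].min(0),W[k].max(0))
c,rad=cv2.minEnclosingCircle(W[d[:,0]>-.03].astype(np.float32)); print("head",c,rad)
a=[cv2.resize(I[sl],(400,480),interpolation=cv2.INTER_CUBIC) for I,sl in((cv2.imread("pics/s4.png"),np.s_[195:315,220:320]),(T,np.s_[200:308,290:380]))]
cv2.imwrite("pics/c4.png",np.hstack(a))
E
```

```text
0.3 1 [-0.    0.71 -0.54  2.14  0.78  0.5  -2.42]
0.3 -1 [ 0.33  0.96 -1.22  2.12  1.15  1.    0.31]
0.6 1 [ 0.1   0.73 -0.64  2.12  0.84  0.56 -2.13]
0.6 -1 [ 0.39  1.   -1.27  2.11  1.17  1.06  0.65]
0.9 1 [ 0.19  0.77 -0.73  2.08  0.89  0.64 -1.83]
0.9 -1 [ 0.42  0.99 -1.25  2.07  1.15  1.05  1.04]
1.2 1 [ 0.26  0.81 -0.81  2.03  0.91  0.72 -1.51]
1.2 -1 [ 0.47  1.05 -1.32  2.02  1.17  1.15  1.37]
1.4 1 [ 0.3   0.84 -0.86  1.98  0.93  0.78 -1.3 ]
1.4 -1 [ 0.48  1.09 -1.36  1.97  1.18  1.21  1.6 ]
yaw 0.02854198 [ 0.9996  0.0285  0.3813 -0.0767] [ 0.3322 -0.0906] [ 0.432  -0.0624]
head (0.48193779587745667, -0.07183820009231567) 0.04040497913956642
```

View pics/c4.png

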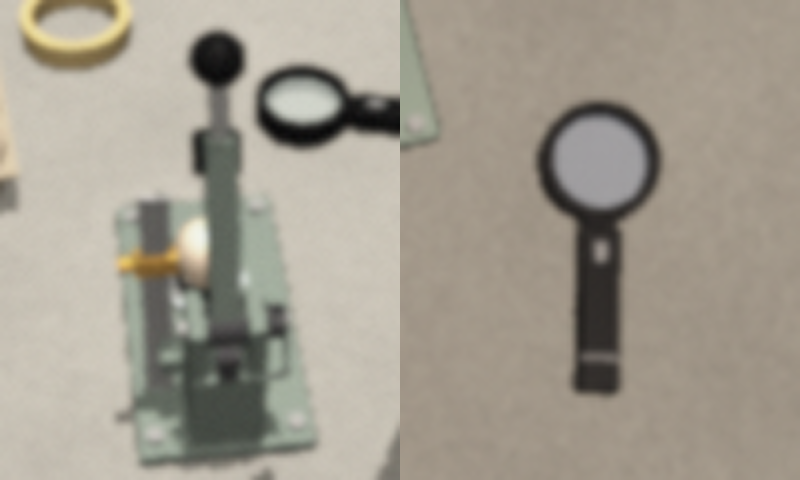

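The lever is back at rest, with the ball at (218,58) as before. The magnifier's lens and handle are clear and its yaw is about 0.03. Now the grasp.

Run:
```python
from m2 import *
yaw=.0285; gp=np.array([.404,-.0761]); q=down(yaw,1)
r.move_ptp(np.r_[gp,.20],q)
print(r.read_t())
print(r.move_l(np.r_[gp,.04],feed=.2), r.move_l(np.r_[gp,.002],feed=.05,threshold=5),r.read_tool_pos(),r.read_wrist_force())
r.close(60); print("w",r.read_width(),r.read_wrist_force(),r.read_t())
r.move_l(np.r_[gp,.15],feed=.15); r.pause(.3)
print("w",r.read_width(),r.read_tool_pos(),r.read_wrist_force(),r.read_t())
S,T=r.capture("side"),r.capture("top"); cv2.imwrite("pics/s5.png",S); cv2.imwrite("pics/t5.png",T)
a=[cv2.resize(I[sl],(400,480),interpolation=cv2.INTER_CUBIC) for I,sl in((S,np.s_[160:280,260:360]),(T,np.s_[190:310,290:390]))]
cv2.imwrite("pics/c5.png",np.hstack(a))
```

```text
16.025Traceback (most recent call last):
  File "<stdin>", line 5, in <module>
cell.PlanningError: the arm cannot follow that straight line within its joint ranges
```

Run:
```python
from m2 import *
yaw=.0285; print(np.round(r.read_joint_pos(),2))
for dx in(0,.012,.02):
  for s in(1,-1):
    for z in(.2,.04,.003):
        j=r.ik(np.array([.404+dx,-.0761,z]),down(yaw,s)); print(dx,s,z,None if j is None else np.round(j,2))
```

```text
[ 0.48  0.53 -0.61  2.2   0.57  0.57 -2.1 ]
0 1 0.2 [ 0.48  0.53 -0.61  2.2   0.57  0.57 -2.1 ]
0 1 0.04 [0.02 0.86 0.08 2.34 4.04 0.08 0.78]
0 1 0.003 [-0.07  0.97  0.25  2.34  4.06  0.26  0.76]
0 -1 0.2 [ 0.48  0.53 -0.61  2.2   0.57  0.57 -2.1 ]
0 -1 0.04 [ 0.43  0.9  -0.59  2.32  1.54  0.45  0.1 ]
0 -1 0.003 [ 0.31  0.96 -0.38  2.32  1.88  0.33 -0.22]
0.012 1 0.2 [ 0.47  0.55 -0.61  2.17  0.57  0.59 -2.09]
0.012 1 0.04 None
0.012 1 0.003 [0.06 0.94 0.02 2.3  3.3  0.1  1.51]
0.012 -1 0.2 [ 0.8   0.77 -1.25  2.15  0.95  0.96  0.58]
0.012 -1 0.04 [ 0.45  0.91 -0.62  2.28  1.47  0.48  0.17]
0.012 -1 0.003 [ 0.29  0.95 -0.36  2.29  1.8   0.3  -0.14]
0.02 1 0.2 [ 0.47  0.55 -0.61  2.15  0.56  0.6  -2.09]
0.02 1 0.04 [ 0.1   0.85 -0.05  2.28  1.17  0.04 -2.65]
0.02 1 0.003 [0.06 0.94 0.02 2.28 3.35 0.08 1.46]
0.02 -1 0.2 [ 0.8   0.78 -1.25  2.13  0.95  0.97  0.59]
0.02 -1 0.04 [ 0.46  0.92 -0.65  2.26  1.43  0.51  0.22]
0.02 -1 0.003 [ 0.29  0.95 -0.35  2.27  1.73  0.29 -0.06]
```

```bash
cat > g.py <<'E'
from m2 import *
yaw=.0285; gp=np.array([.404,-.0761]); q=down(yaw,-1)
r.move_ptp(np.r_[gp,.12],q); print(np.round(r.read_joint_pos(),2),r.read_t())
print(r.move_l(np.r_[gp,.04],feed=.2), r.move_l(np.r_[gp,.002],feed=.05,threshold=5),r.read_tool_pos(),r.read_wrist_force())
r.close(60); print("w",r.read_width(),r.read_wrist_force(),r.read_t())
r.move_l(np.r_[gp,.12],feed=.15); r.pause(.3)
print("w",r.read_width(),r.read_tool_pos(),r.read_wrist_force(),r.read_t())
S,T=r.capture("side"),r.capture("top"); cv2.imwrite("pics/s5.png",S); cv2.imwrite("pics/t5.png",T)
a=[cv2.resize(I[sl],(400,480),interpolation=cv2.INTER_CUBIC) for I,sl in((S,np.s_[160:280,260:360]),(T,np.s_[190:310,290:390]))]
cv2.imwrite("pics/c5.png",np.hstack(a))
E
python3 g.py
```

```text
[ 0.72  0.89 -1.12  2.27  1.21  0.84  0.35] 18.125
False False [ 0.4041 -0.076   0.0021] [-0.1159 -0.8331  0.1886]
w 0.024445615574206495 [-0.8741 -0.5128  4.9159] 20.1667
w 0.024889256417680305 [ 0.4037 -0.076   0.1195] [-0.2136 -0.3854 -0.9373] 21.4
```

View pics/c5.png

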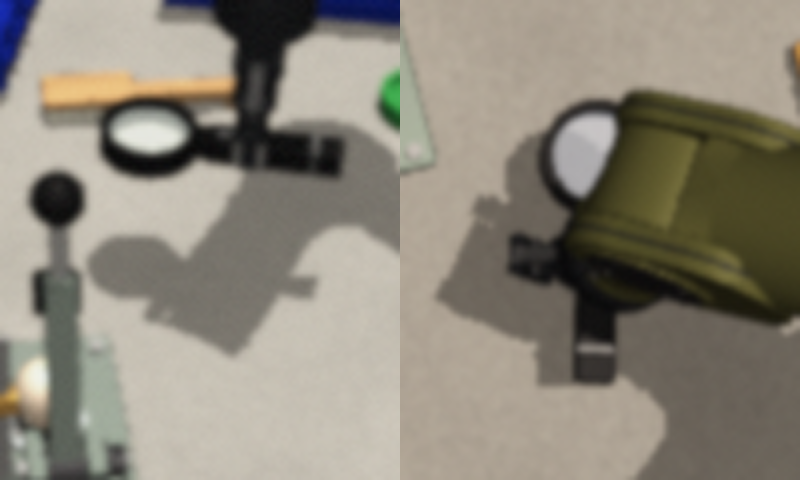

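The magnifier is held at the handle, width 24.9 mm, and clear of everything. In the side view its lens is at about (297.5,194) and the handle end at about (345,199). Now the cursor height by three routes, and whether the magnifier is level.

Run:
```python
from m2 import *
S=cv2.imread("pics/side0.png").astype(int); H=cv2.cvtColor(S.astype(np.uint8),cv2.COLOR_BGR2HSV)
print("thumb tri",tri((250.2,260.4),(228.5,194.2)))
sub=S[240:296,254:262].mean(1); print([(240+i,*map(int,v)) for i,v in enumerate(sub)])
# brass soft mask: blue deficit
w=np.clip((S[...,2]-S[...,0])-45,0,None)[250:272,246:266]; print(w)
for z in(.012,.125,.13,.135,.14,.202): print(z,proj("side",P(.041,.055,z)),proj("side",P(.063,.055,z)))
d=np.array([np.cos(.0285),np.sin(.0285)]);g=r.read_tool_pos()[:2]+.078*d
print("glass pred",proj("side",np.r_[g,.1285]),proj("top",np.r_[g,.1285]),"h end",proj("side",np.r_[g-.15*d,.1285]),proj("top",np.r_[g-.15*d,.1285]))
I=cv2.imread("pics/s5.png"); m=np.zeros(I.shape[:2],np.uint8); m[184:203,286:308]=(I.min(2)>135)[184:203,286:308]
n,l,s,c=cv2.connectedComponentsWithStats(m); print(s[1:],c[1:])
```

```text
thumb tri (array([0.5532, 0.2319, 0.1424]), np.float64(0.001449150104196508))
[(240, 179, 192, 198), (241, 180, 192, 198), (242, 179, 191, 196), (243, 176, 186, 191), (244, 161, 168, 172), (245, 125, 130, 133), (246, 99, 103, 105), (247, 95, 100, 101), (248, 95, 99, 100), (249, 93, 97, 98), (250, 91, 95, 96), (251, 93, 98, 98), (252, 95, 99, 99), (253, 95, 100, 100), (254, 96, 101, 102), (255, 95, 101, 102), (256, 92, 101, 104), (257, 87, 104, 114), (258, 78, 111, 133), (259, 68, 120, 152), (260, 58, 116, 151), (261, 48, 99, 132), (262, 45, 89, 118), (263, 55, 89, 112), (264, 73, 93, 107), (265, 89, 99, 103), (266, 94, 101, 101), (267, 97, 102, 102), (268, 98, 103, 103), (269, 97, 103, 103), (270, 97, 103, 102), (271, 97, 103, 102), (272, 99, 105, 104), (273, 101, 107, 106), (274, 101, 107, 106), (275, 102, 108, 107), (276, 103, 109, 108), (277, 102, 108, 107), (278, 102, 108, 107), (279, 103, 111, 108), (280, 104, 112, 108), (281, 106, 114, 110), (282, 110, 119, 115), (283, 116, 126, 121), (284, 117, 127, 121), (285, 111, 120, 116), (286, 103, 112, 107), (287, 100, 107, 104), (288, 
[... 1357 characters left out ...]
0  0]
 [ 0  0  0  0  0  0  0  0  0  0  0  0  0  0  0  0  0  0  0  0]
 [ 0  0  0  0  0  0  0  0  0  0  0  0  0  0  0  0  0  0  0  0]
 [ 0  0  0  0  0  0  0  0  0  0  0  0  0  0  0  0  0  0  0  0]]
0.012 [259.7178 291.6429] [251.729  292.3592]
0.125 [258.7793 264.7192] [250.1797 265.4321]
0.13 [258.7345 263.433 ] [250.1057 264.1455]
0.135 [258.6893 262.138 ] [250.0312 262.8502]
0.14 [258.6439 260.8343] [249.9562 261.546 ]
0.202 [258.0536 243.8995] [248.9814 244.6041]
glass pred [297.0245 193.8083] [339.4871 229.1668] h end [345.5787 199.2607] [338.4872 285.5168]
[[288 188  18  10 140]
 [286 201   2   2   3]
 [307 202   1   1   1]] [[296.6643 192.5357]
 [286.3333 201.6667]
 [307.     202.    ]]
```

Cursor height comes out at 0.1405 (absolute), 0.1424 (triangulated thumbscrew) and 0.1434 (relative to the rule's top); I'll use 0.142. The glass matches its prediction within about 1 px, so it's level. I'll move it over the egg from the side opposite the column.

Run:
```python
from m2 import *
yaw=1.2; d=np.array([np.cos(yaw),np.sin(yaw),0]); egg=np.array([.519,.134,0]); q=down(yaw,-1)
fin=egg-.078*d+[0,0,.142-.0089]
r.move_ptp(fin-.14*d,q); print(r.read_t(),np.round(r.read_joint_pos(),2))
r.move_l(fin,feed=.07); r.pause(1)
print(r.read_t(),r.read_tool_pos(),fin,r.read_width(),r.read_wrist_force(),r.read_ft_torque())
S,T=r.capture("side"),r.capture("top"); cv2.imwrite("pics/s6.png",S); cv2.imwrite("pics/t6.png",T)
G=np.r_[egg[:2],.142]; print("pred glass px",proj("side",G),proj("top",G),"h end",proj("side",G-.15*d),proj("top",G-.15*d))
a=[cv2.resize(I[sl],(400,480),interpolation=cv2.INTER_CUBIC) for I,sl in((S,np.s_[185:305,230:330]),(T,np.s_[160:280,210:310]))]
cv2.imwrite("pics/c6.png",np.hstack(a))
```

```text
22.6083 [ 0.75  0.98 -1.28  2.16  1.17  1.04  1.56]
25.7583 [0.4907 0.0613 0.1331] [0.4907 0.0613 0.1331] 0.02473211210520104 [ 0.3509 -0.4623 -1.0744] [-0.0175  0.0015  0.0039]
pred glass px [271.6594 235.5583] [263.5683 208.9585] h end [299.3871 205.207 ] [314.304  232.7517]
```

View pics/c6.png

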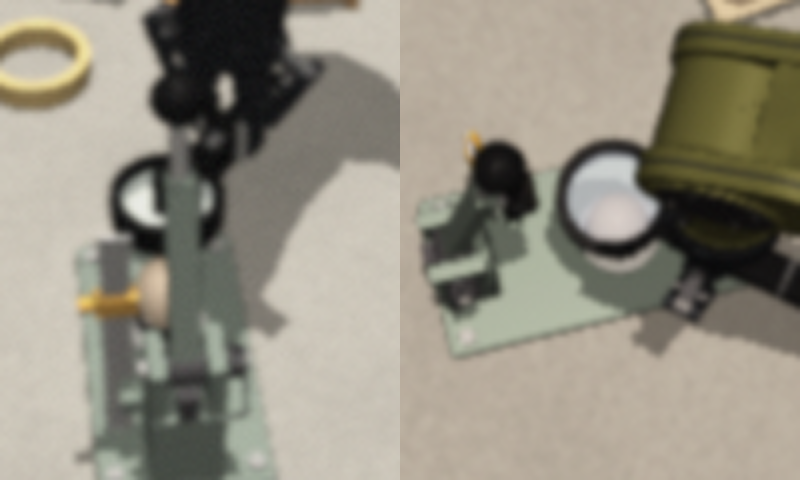

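The top view shows the lens at (263.75,209.25), predicted (263.6,209.0). The side view shows it at (271.75,235.75), predicted (271.7,235.6). So the glass is at its target and the egg is in line below. One last check on the egg centre from the cup rim, lever ball and carton-free surroundings.

Run:
```python
from m2 import *
T0=cv2.imread("pics/top0.png"); H=cv2.cvtColor(T0,cv2.COLOR_BGR2HSV)
m=np.zeros(T0.shape[:2],np.uint8); m[205:232,250:280]=((T0[...,2].astype(int)-T0[...,0]>45))[205:232,250:280]
n,l,s,c=cv2.connectedComponentsWithStats(m);k=1+np.argmax(s[1:,4]); print("egg",s[k],c[k],plane("top",c[k],.055))
# cup+egg: pixels differing from green plate: low saturation bright ring or egg
print("cup",plane("top",(264.2,217.5),.036),"press pred",P(0,-.03,0))
T6=cv2.imread("pics/t6.png");S0,S6=cv2.imread("pics/side0.png"),cv2.imread("pics/s6.png")
for n,a,b,ro in(("side cursor",S0,S6,np.s_[252:270,248:262]),("bottle/tub/tin",T0,T6,np.s_[200:320,95:212]),("carton/tape",T0,T6,np.s_[85:190,270:378]),("brush/green",T0,T6,np.s_[195:262,388:415]),("cupegg",T0,T6,np.s_[135:165,180:210])):
    print(n,cv2.absdiff(a[ro],b[ro]).mean(),cv2.absdiff(a[ro],b[ro]).max())
```

```text
egg [258 209  13  13  71] [264.1408 215.8028] [0.5178 0.1342 0.055 ]
cup [0.5166 0.1343 0.036 ] press pred [0.5201 0.1334 0.    ]
side cursor 5.862433862433862 10
bottle/tub/tin 21.369563152896486 26
carton/tape 29.104232804232804 128
brush/green 51.023032983231985 160
cupegg 22.558888888888887 27
```

View pics/t6.png

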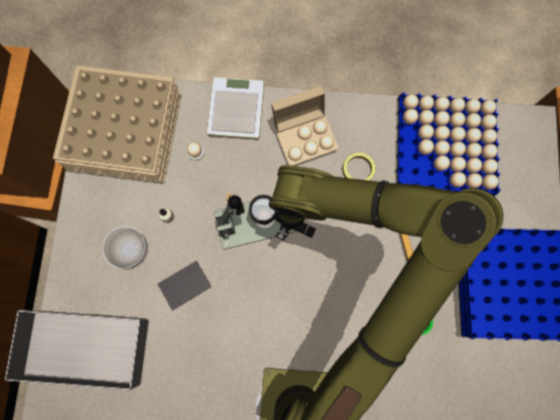

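Nothing else has moved; the differences in the image check come from the arm covering things and a change in brightness. The lens is over the egg at (263,209) and the lever is up, with its ball at (235,204). Handing in.

Run:
```python
from cell import r
print(r.read_t(),r.read_width(),r.read_tool_pos(),abs(r.read_dq()).max()); r.hand_in()
```

```text
25.8583 0.02486712235591549 [0.49071688 0.06130551 0.1330969 ] 0.0011283154111615351
the job is handed in; nothing more can be done
```

The egg is stamped, and I handed in with the magnifier held still over it, at about 26 s on the robot's clock.

- **Lever:** I swung it down to its stop. At the end a further 6 mm command moved it only 1.1 mm and the force rose to 26 N. I then followed it back up, and the pictures show its ball back in the rest position.
- **Magnifier:** I hold it by the handle at 60 N. The glass is at (0.519, 0.134) m, 142 mm above the bench, and both cameras agree with that to within about 0.3 px (about 1 mm). It looked level when I lifted it. I didn't measure its tilt separately over the egg.
- **Cursor height:** three estimates came out at 140.5, 142.4 and 143.4 mm, so I used 142 mm. The pointer's tip is hidden in both views, so this assumes it sits at the mid-height of the brass block.
- **Egg centre:** the separate estimates differ by about 3.5 mm. The glass is within about 2.5 mm of each.
- **Rest of the bench:** the last top view shows nothing else moved. The arm partly covered the brush and the green look-alike, so I couldn't check all of those two. The picture-difference check there was inconclusive because the brightness had changed.

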